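# Spring open the snap back of a table clock

## Robot

A 6-joint arm with a two-finger parallel gripper is mounted at the origin on a cart in front of the work surface, level with it; the furniture and walls round the work are solid. World frame = base frame: x ahead of the robot, y to its left, z up, the work surface at z = 0. Lengths are in m, angles in rad, forces in N, time in s.
With the tool pointing down it reaches from about 0.3 to 1 m from the base axis. Payload 5.1 kg.
Tool frame: the origin (TCP) lies midway between the tips of the shut fingers; the grasp point (between the pads) lies 19 mm behind it; z points along the fingers, y is the line along which they close (so a half turn about z gives the same grasp; the last joint's range is limited). The gripper opens to 95 mm and grips with 3 to 60 N. Pads are 20 mm wide; open, the fingers measure 119 mm over their backs; the gripper's body (75 mm by 180 mm) begins 59 mm behind the grasp point.
Start: joints at [-0.083, 0.124, 1.65, -0, 1.367, -0.083], TCP at [0.65, -0, 0.215] pointing down, gripper open.
Joint ranges: [-2.61, 2.61], [-1.02, 2.33], [0.03, 2.71], [-1.35, 4.49], [0.32, 2.68], [-2.91, 2.91]. Speed limits (rad/s): [2.57, 2.57, 3.14, 3.14, 3.14, 3.14].

## Interface

Orientations are given as a unit quaternion [w, x, y, z].
In Python, from station import * gives the robot as it stands.
- The arm moves only by the shell command python3 -m jog 'ROWS' [FORCE]. ROWS is JSON, a list of rows, each a list of 5 numbers: the shift along the tool's x, y, z as a fraction of full scale, then the turn about the tool's z as a fraction of full scale, then the opening, from 0 (shut) to 1 (fully open). In form: [[x, y, z, spin, claw], ...]. A call has 1 to 12 rows; each row is the pose to reach, as a shift and turn from the pose commanded when the call began, along the tool's axes at that moment; what a row does not reach only later rows make up. Full scale, the value 1, is 200 mm for a shift and 1.5 rad for a turn. A row lasts 1/12 s, in which the tool goes at most 41.7 mm and 7.16 degrees, less where a joint would pass 70% of its speed; a pose out of reach is approached as far as the arm can. A call with a number of a shift or a turn outside -1 to 1 is refused whole. A call with a gripper value outside its range is refused whole. The fingers move at their own pace and stop on an object; FORCE is the grip in N (left out, the last holds). Time passes only in rows, so rows that repeat a pose let the fingers close. It gives the time, the measured TCP pose, the force, the opening and the grip force at its end, in the units of the state.
- state(): the state, without advancing time (a new reading comes with each control period).
- get_image(name): name is "scene" or "side" or "wrist"; returns the picture (480x640x3 uint8, red, green, blue); there is no depth.
- camera_model(name): a dict with "fx", "fy", "cx", "cy" (pixels), "dist" ([k1, k2, p1, p2, k3] as OpenCV has them; the pictures are not rectified), "rvec" (rotation vector, rad) and "tvec" (3), from world to camera coordinates, as OpenCV has them. Camera axes: x right, y down, z forward; pixel columns grow to the right and rows downward; lengths in m; the calibration is good to about 2 mm. A picture is of the moment at which its call begins: read the wrist's pose just before it. camera_model takes no time and is no camera call; for the wrist camera it gives the pose at the moment of the call.
- job_done(): hands the job in; it is judged then, once.
Trained networks look in the newest picture that a camera, given by its name, has taken for a name from the list of things; names that differ only in an ending like _2 or _b are one class to them, and where a whole thing is asked for, a point or a joint stands for the part that bears it (a point fixed in the world has none). Each returns a list of dicts, best first, with "score" (0 to 1); they miss things now and then, are a little off and sometimes report something else, mostly with a low value. They report only what shows in the picture. A call takes as long as a camera call.
- recognise(camera, name): "rect" ([left, top, right, bottom] in pixels, round what is visible of it).
The state is a dict: "t": time; "q": joint angles; "qd": joint speeds; "tau": joint torques, N m; "tool_pos": TCP position; "tool_rot": TCP orientation; "ft_force": force on the tool from outside, world axes, zero at the start; "torque": the same for the moment, N m; "grip_width": finger opening in m; "finger_force": force on a finger pad.
Only numpy, scipy, OpenCV 4.12 (cv2) and the standard library are available. Lean on these libraries where they do the work, as an engineer would, in place of code of your own. Each camera call takes 0.05 s, during which the arm holds its last target. There are 200 camera calls.

## Task

The brass table clock lies face down in the case vice and its movement has to be got at: take the case knife, slip the blade into the notch under the hinged back cover and gently lever the cover up until its catches let go. Then swing the cover right back against its stop, keeping everything off the movement inside, and lay the knife flat on the bench again, clear of the clock and without shoving the other tools about.

Things in the scene. Friction and masses are not known exactly. Their poses are not given: they have to be found in the camera images.
- clock: round brass table clock, 120 mm across, face down in a fixed grey case vice. Origin on the bench under its centre; z up; -x points to the notch in the rim, +x to the hinge. Rim top 93 mm above the bench, the cover (109 mm steel disc, 5 mm thick) flush inside it. The vice's four jaws, diagonal to the notch, reach to 74 mm radius, 63 mm high; its thumb wheel to 86 mm at -y, 47 mm high
- notch (a point): middle of the notch's sill at the rim's outer face, 60 mm from the clock's centre, 83 mm above the bench; axes are the clock's. The notch is 21 mm wide, open above and in front; the closed cover's edge starts 6 mm further in, its underside 4.7 mm above the sill; the flat sill runs 14 mm inward, beyond it the space drops 9 mm to the movement
- back_cover (a joint): hinge of the back cover: 0 closed, grows as it opens, stop at 1.75 rad. Two hidden spring catches hold it shut and let go by about 0.04 rad (some 5 N at the front edge); a stiff hinge then keeps it at any angle
- back_cover_hinge (a point): middle of the cover's hinge axis, 62.5 mm from the clock's centre on the side away from the notch, 92.5 mm above the bench; the axis runs along the clock's y; this frame turns with the cover
- cover_edge (a point): on the underside of the cover at its front edge, over the notch, 116.7 mm from the hinge axis; moves with the cover
- movement: clockwork under the cover: brass plate of 91 mm diameter, 74 mm above the bench, with wheels and bridges up to 81 mm. Origin and axes are those of the clock
- case_knife: case knife, 159 mm long: dark wooden handle 95 x 20 x 16 mm, brass ferrule, flat blunt steel blade 12 mm wide, 2 mm thick and 53 mm long with a rounded end. Lies flat. Origin under the middle of the handle, x along the knife towards the blade's end, z up; the blade's mid-plane is 8 mm above the origin, level with the handle's middle
- knife_tip (a point): end of the knife's blade, 111.5 mm from the knife's origin along x and 8 mm above it
- graver: scraper with a short, fat wooden handle and short pointed blade, 126 x 37 x 28 mm, a bystander. Origin under its centre, blade towards its -y
- flux_jar: small jar, 47 mm across, 35 mm high, bystander; origin under the centre
- felt_block: round felt block, 74 mm across, 44 mm high, bystander; origin under the centre

How it is judged:
On the way:
1. the back cover is levered past its catches with the knife: raised more than 0.06 rad with the knife touching the clock and the fingers not (value of joint back_cover above 0.06 rad and contact force between case_knife and clock above 0.1 N and contact force between the fingers and clock below 0.1 N), for 0.05 s.
At the end, for the whole second after the job is handed in: the back cover stands open by more than 1.6 rad; the case knife lies flat on the bench (within 0.15 rad), at rest, its origin more than 110 mm from the clock's centre and not touching the clock (value of joint back_cover above 1.6 rad and height (world z) of case_knife between -0.008 and 0.019 m and (angle between case_knife's own z axis and vertical below 0.15 rad or angle between case_knife's own z axis and vertical above 2.99 rad) and height (world z) of knife_tip below 0.014 m and linear speed of case_knife below 0.02 m/s and horizontal distance between case_knife and clock above 0.11 m and contact force between case_knife and clock below 0.05 N).
It fails at once if something presses on the clock's movement (more than 3 N) (contact force between movement and anything else above 3 N).
It fails at once if the knife is forced against the clock (more than 50 N) (contact force between case_knife and clock above 50 N).
It fails at once if a bystander is pushed more than 30 mm (distance of any of graver, flux_jar, felt_block from where it was at the start of the episode above 0.03 m).
It also fails if it takes over 64 s, if anything falls off the work surface, if the arm or the gripper's body presses on something with over 40 N, if the wrist force passes 120 N, or if a joint passes its speed limit or range.

## Working session

There is one attempt and no reset: what is moved stays moved. The work goes in short steps, Python scripts to look and compute and a shell command to move; the robot and the scene stay as the last step left them, time stands still between calls to the robot, and variables do not carry over. Pictures are saved under pics/ and viewed, at most 10 in all, crops included, and the job is handed in when it is done.

```bash
ls; mkdir -p pics; python3 - <<'E'
from station import *
import cv2,numpy as np
for c in ["scene","side","wrist"]:
    im=get_image(c); cv2.imwrite(f"pics/{c}0.png",im[:,:,::-1])
    print(c,{k:np.round(v,3).tolist() for k,v in camera_model(c).items()})
    for n in ["clock","case_knife","knife_tip","graver","flux_jar","felt_block","notch","back_cover_hinge"]:
        print(n,[(d['rect'],round(d['score'],2)) for d in recognise(c,n)[:2]])
print(state())
a=[cv2.imread(f"pics/{c}0.png") for c in ["scene","side"]]
E
```

```text
pics
scene {'fx': 562.226, 'fy': 562.226, 'cx': 317.095, 'cy': 229.541, 'dist': [-0.161, 0.0, 0.0, 0.0, 0.0], 'rvec': [2.037, -0.673, 0.367], 'tvec': [-0.426, 0.254, 1.049]}
clock [([306.1, 197.8, 365.2, 254.6], 0.94)]
case_knife [([217.2, 212.1, 263.4, 227.5], 0.82)]
knife_tip [([217.6, 208.2, 267.9, 231.7], 0.53)]
graver [([346.6, 299.2, 383.4, 337.0], 0.85)]
flux_jar [([407.5, 262.6, 423.9, 288.3], 0.88)]
felt_block [([428.1, 283.9, 461.9, 320.3], 0.81)]
notch [([309.9, 199.5, 367.0, 255.5], 0.8)]
back_cover_hinge [([316.4, 198.8, 358.2, 221.9], 0.59)]
side {'fx': 608.35, 'fy': 608.35, 'cx': 309.189, 'cy': 231.04, 'dist': [-0.093, 0.0, 0.0, 0.0, 0.0], 'rvec': [1.901, -0.456, 0.303], 'tvec': [-0.51, 0.194, 0.902]}
clock [([286.4, 210.0, 360.3, 279.7], 0.77)]
case_knife [([188.0, 228.8, 235.5, 243.0], 0.56), ([307.5, 321.7, 347.1, 367.3], 0.23)]
knife_tip [([185.6, 227.6, 253.8, 240.5], 0.81)]
graver [([306.4, 324.7, 344.7, 368.2], 0.69)]
flux_jar [([396.5, 285.2, 423.0, 319.5], 0.76), ([293.8, 213.6, 348.6, 232.5], 0.23)]
felt_block [([413.5, 313.6, 459.0, 357.2], 0.76)]
notch [([2
[... 666 characters left out ...]
: array([-8.25982195e-02,  1.23780077e-01,  1.65028550e+00, -1.97230614e-05,
        1.36750500e+00, -8.25981594e-02]), 'qd': array([-4.64158547e-04, -7.17393748e-04, -6.46166547e-04, -7.45073022e-04,
       -9.57082197e-05,  2.87475190e-04]), 'tau': array([-7.65399982e-04, -4.17561793e+01, -3.60228503e+01,  7.73749757e-02,
        4.28907154e-02, -3.43302202e-05]), 'tool_pos': array([ 6.49992977e-01, -3.29919480e-05,  2.14677698e-01]), 'tool_rot': array([ 1.46648409e-05,  7.07105395e-01,  7.07108168e-01, -2.35585179e-07]), 'ft_force': array([0.44010521, 0.10777731, 0.07498055]), 'torque': array([-0.05414316, -0.00083289, -0.00938533]), 'finger_force': 0.0, 'grip_width': 0.09482356279807345}
```

```bash
python3 - <<'E'
import cv2,numpy as np
s=cv2.imread("pics/scene0.png");d=cv2.imread("pics/side0.png");w=cv2.imread("pics/wrist0.png")
A=cv2.resize(s[180:350,200:470],(400,252),interpolation=3)
B=cv2.resize(d[195:375,170:470],(400,240),interpolation=3)
C=cv2.resize(w,(800,600))
o=np.zeros((252,800,3),np.uint8);o[:,:400]=A;o[:240,400:]=B
E=cv2.resize(w[0:300,130:530],(464,348));out=np.zeros((600,800,3),np.uint8);out[:252]=o;out[252:,:464]=E
out[252:508,464:]=cv2.resize(s,(336,256))
cv2.imwrite("pics/c0.png",out)
E
```

```text
(no output)
```

View pics/c0.png

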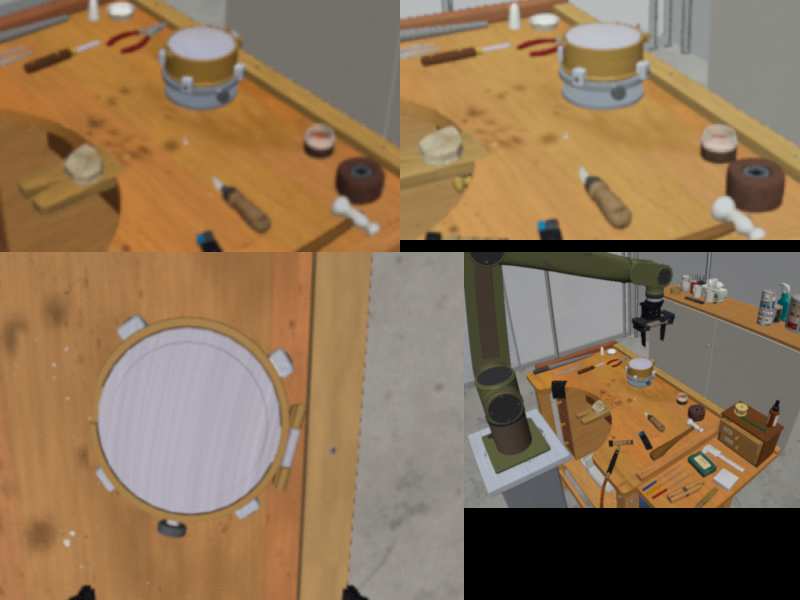

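```bash
cat > h.py <<'E'
from station import *
import cv2,numpy as np
def ray(c,uv,m=None):
    m=m or camera_model(c)
    K=np.array([[m['fx'],0,m['cx']],[0,m['fy'],m['cy']],[0,0,1]])
    p=cv2.undistortPoints(np.array([[uv]],float),K,np.array(m['dist']))[0,0]
    R=cv2.Rodrigues(np.array(m['rvec']))[0]
    return -R.T@np.array(m['tvec']), R.T@np.array([p[0],p[1],1])
def onz(c,uv,z,m=None):
    o,d=ray(c,uv,m); return o+d*(z-o[2])/d[2]
def tri(rays):
    A=0;b=0
    for o,d in rays:
        d=d/np.linalg.norm(d);P=np.eye(3)-np.outer(d,d);A=A+P;b=b+P@o
    return np.linalg.solve(A,b)
def proj(c,X,m=None):
    m=m or camera_model(c)
    K=np.array([[m['fx'],0,m['cx']],[0,m['fy'],m['cy']],[0,0,1]])
    return cv2.projectPoints(np.array(X,float).reshape(-1,1,3),np.array(m['rvec']),np.array(m['tvec']),K,np.array(m['dist']))[0][:,0]
E
python3 - <<'E'
from h import *
np.set_printoptions(precision=4,suppress=True)
# handle end / blade tip guesses from crop pixels (scene crop scale 400/270 , side 400/300)
f=lambda x,y:(200+x*270/400,180+y*170/252)
g=lambda x,y:(170+(x-400)*300/400,195+y*.75)
for nm,a,b in [("handle end",(25,69),(422,57)),("tip",(101,42),(511,46)),("ferrule",(75,51),(473,51))]:
    print(nm,onz("scene",f(*a),.008),onz("side",g(*b),.008),tri([ray("scene",f(*a)),ray("side",g(*b))]))
w=lambda x,y:(130+x/1.16,(y-252)/1.16)
for nm,p,z in [("clock c",(190,420),.093),("hinge",(292,448),.0925),("wheel",(172,527),.04)]: print(nm,onz("wrist",w(*p),z))
for n,c in [("graver",(365,318)),("flux",(415,285)),("felt",(445,315))]: print(n,onz("scene",c,.01))
E
```

```text
handle end [0.4202 0.2914 0.008 ] [0.4254 0.3102 0.008 ] [0.4142 0.2737 0.0211]
tip [0.5785 0.2921 0.008 ] [0.5751 0.2887 0.008 ] [0.5771 0.2913 0.0077]
ferrule [0.523  0.2925 0.008 ] [0.5097 0.2967 0.008 ] [0.5006 0.2577 0.0273]
clock c [0.6334 0.0666 0.093 ]
hinge [0.6947 0.0501 0.0925]
wheel [ 0.6157 -0.0142  0.04  ]
graver [ 0.4919 -0.2164  0.01  ]
flux [ 0.6522 -0.1986  0.01  ]
felt [ 0.6294 -0.31    0.01  ]
```

```bash
R='[1,-0.8,-0.1,0.8,1]'; python3 -m jog '[[1,-0.8,-0.2,0.8,1],[1,-0.8,-0.2,0.8,1],[1,-0.8,-0.2,0.8,1],[1,-0.8,-0.2,0.8,1],[1,-0.8,-0.2,0.8,1],[1,-0.8,-0.2,0.8,1],[1,-0.8,-0.2,0.8,1],[1,-0.8,-0.2,0.8,1],[1,-0.8,-0.2,0.8,1],[1,-0.8,-0.2,0.8,1],[1,-0.8,-0.2,0.8,1]]'
```

```text
t: 2.27
tool_pos: [0.4898, 0.2002, 0.2549]
tool_rot: [-0.0, 0.983, 0.184, 0.0]
ft_force: [0.2, 0.4, -0.3]
grip_width: 0.0953
finger_force: 0.0
```

```bash
cat > look.py <<'E'
import sys,json
from h import *
n=sys.argv[1]; s=state(); m=camera_model("wrist"); im=get_image("wrist")
cv2.imwrite(f"pics/{n}.png",im[:,:,::-1]); 
json.dump({k:np.array(v).tolist() for k,v in m.items()},open(f"pics/{n}.json","w"))
for t in sys.argv[2:]: print(t,[(np.round(d['rect']).tolist(),round(d['score'],2)) for d in recognise("wrist",t)[:2]])
print(s['t'],s['tool_pos'],s['tool_rot'])
E
python3 look.py w1 case_knife clock
```

```text
case_knife [([208.0, 84.0, 262.0, 238.0], 0.6)]
clock [([435.0, 26.0, 626.0, 206.0], 0.87), ([474.0, 41.0, 615.0, 189.0], 0.72)]
2.2667 [0.48984226 0.20018703 0.25486489] [-6.89680342e-06  9.82942377e-01  1.83913691e-01  1.94863044e-04]
```

View pics/w1.png

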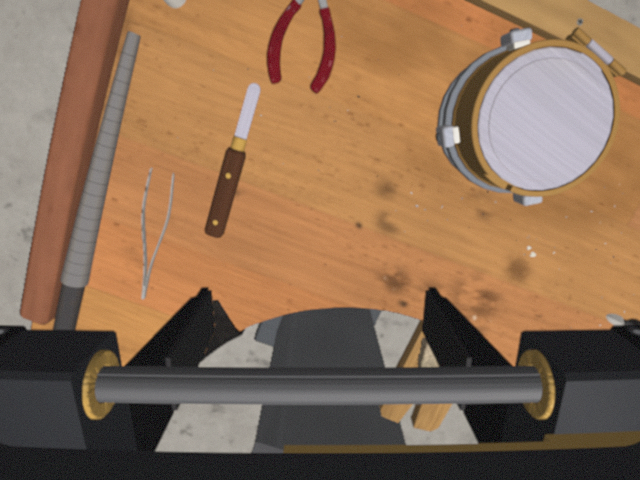

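```bash
python3 - <<'E'
from h import *
import json
np.set_printoptions(precision=4,suppress=True)
m=json.load(open("pics/w1.json"))
T=onz("wrist",(254,83.5),.008,m);H=onz("wrist",(214,237),.01,m);F=onz("wrist",(238,150),.012,m)
print(T,H,F,np.linalg.norm((T-H)[:2]),np.degrees(np.arctan2(*(T-H)[1::-1])))
d=(T-H)/np.linalg.norm(T-H);print("origin",T-d*.1115,"grasp",T-d*(.1115-.035))
print("hinge",onz("wrist",(598,52),.0925,m))
R=cv2.Rodrigues(np.array(m['rvec']))[0];print("cam",-R.T@np.array(m['tvec']))
E
```

```text
[0.5765 0.2997 0.008 ] [0.4185 0.2897 0.01  ] [0.5125 0.2936 0.012 ] 0.15824045441782367 3.6050932331710057
origin [0.4652 0.2926 0.0094] grasp [0.5001 0.2948 0.009 ]
hinge [0.6934 0.0511 0.0925]
cam [0.5669 0.2303 0.4253]
```

```bash
python3 -m jog '[[0.21,-0.425,0.775,0.205,0.5],[0.21,-0.425,0.775,0.205,0.5],[0.21,-0.425,0.775,0.205,0.5],[0.21,-0.425,0.775,0.205,0.5],[0.21,-0.425,0.775,0.205,0.5],[0.21,-0.425,0.775,0.205,0.5],[0.21,-0.425,0.775,0.205,0.5]]'; python3 look.py w2 case_knife
```

```text
t: 3.0
tool_pos: [0.4984, 0.2942, 0.0998]
tool_rot: [0.0, 0.999, 0.032, -0.0]
ft_force: [0.6, -0.5, -0.6]
grip_width: 0.0542
finger_force: 0.0
case_knife [([301.0, 125.0, 334.0, 360.0], 0.79)]
3.0 [0.49842661 0.29415532 0.09978916] [ 4.01726910e-04  9.99477473e-01  3.23183848e-02 -3.76815591e-04]
```

View pics/w2.png

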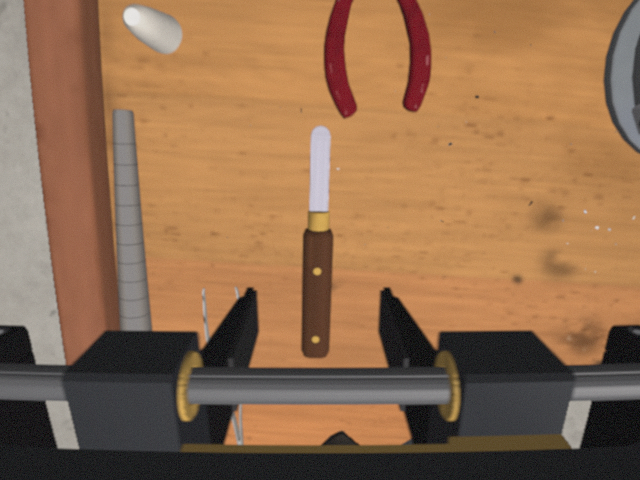

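```bash
python3 - <<'E'
from h import *
import json
np.set_printoptions(precision=4,suppress=True)
a=json.load(open("pics/w1.json"));b=json.load(open("pics/w2.json"))
for p,q in [((254,83.5),(320,126)),((214,237),(315,357)),((228,176),(317.5,271)),((215,223),(315.5,339))]:
    print(tri([ray("w",p,a),ray("w",q,b)]),onz("w",q,.012,b))
E
```

```text
[0.5769 0.2987 0.0131] [0.5775 0.2985 0.012 ]
[0.417  0.2908 0.0072] [0.4195 0.2916 0.012 ]
[0.4856 0.2943 0.0148] [0.4848 0.294  0.012 ]
[0.4347 0.2924 0.0136] [0.434  0.2921 0.012 ]
```

```bash
python3 -m jog '[[0,0,0.2,0,0.5],[0,0,0.38,0,0.4],[0,0,0.45,0,0.35],[0,0,0.475,0,0.33],[0,0,0.475,0,0],[0,0,0.475,0,0],[0,0,0.475,0,0],[0,0,0.475,0,0],[0,0,0.475,0,0]]' 60; python3 -m jog '[[0,0,0,0,0],[0,0,0,0,0],[0,0,-0.1,0,0],[0,0,-0.25,0,0],[0,0,-0.5,0,0],[0,0,-0.7,0,0],[0,0,-0.7,0,0]]'
```

```text
t: 3.85
tool_pos: [0.5004, 0.2952, 0.0074]
tool_rot: [-0.001, 0.999, 0.032, 0.002]
ft_force: [0.7, -0.3, 6.2]
grip_width: 0.0192
finger_force: 59.9
t: 4.43
tool_pos: [0.5026, 0.2966, 0.1543]
tool_rot: [-0.003, 0.999, 0.032, 0.007]
ft_force: [1.3, 0.4, 0.8]
grip_width: 0.0195
finger_force: 59.9
```

```bash
python3 -m jog '[[-0.255,0.62,0.1,0.212,0],[-0.255,0.62,0.1,0.212,0],[-0.255,0.62,0.1,0.212,0],[-0.255,0.62,0.1,0.212,0],[-0.255,0.62,0.1,0.212,0],[-0.255,0.62,0.1,0.212,0]]'; python3 look.py w3 clock notch back_cover_hinge
```

```text
t: 4.93
tool_pos: [0.4557, 0.1675, 0.1252]
tool_rot: [-0.001, 0.992, -0.127, 0.001]
ft_force: [0.2, 0.0, -0.6]
grip_width: 0.0193
finger_force: 59.9
clock [([325.0, 0.0, 524.0, 40.0], 0.77)]
notch [([321.0, 0.0, 528.0, 35.0], 0.56)]
back_cover_hinge []
4.9333 [0.45570456 0.16751902 0.12523931] [-6.13253296e-04  9.91852600e-01 -1.27387524e-01  6.79837263e-04]
```

View pics/w3.png

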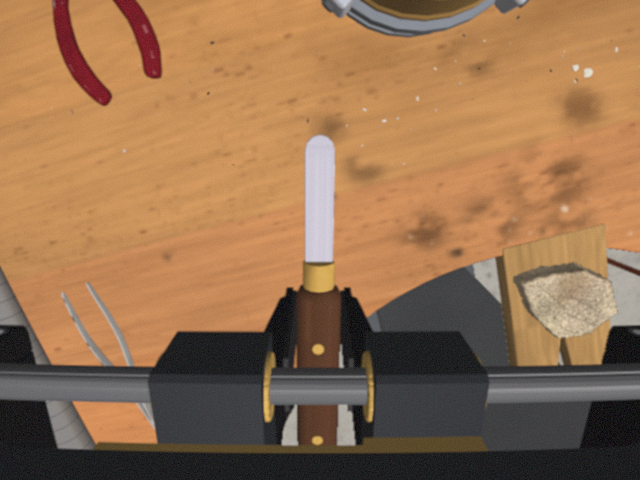

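```bash
python3 -m jog '[[0.45,0,-0.3,0,0],[0.45,0,-0.3,0,0],[0.45,0,-0.3,0,0],[0.45,0,-0.3,0,0],[0.45,0,-0.3,0,0]]'; python3 look.py w4 clock notch back_cover_hinge case_knife; python3 - <<'E'
from h import *
im=cv2.imread("pics/w4.png");cv2.imwrite("pics/w4c.png",cv2.resize(im[0:270,300:640],(756,600),interpolation=3))
E
```

```text
t: 5.55
tool_pos: [0.5438, 0.1455, 0.1856]
tool_rot: [-0.0, 0.992, -0.127, 0.001]
ft_force: [-0.5, 0.9, -1.8]
grip_width: 0.0192
finger_force: 59.9
clock [([307.0, 0.0, 520.0, 177.0], 0.94)]
notch [([322.0, 0.0, 505.0, 173.0], 0.71), ([306.0, 0.0, 518.0, 179.0], 0.56)]
back_cover_hinge [([324.0, 0.0, 504.0, 175.0], 0.7)]
case_knife [([297.0, 132.0, 344.0, 444.0], 0.57)]
5.55 [0.54381132 0.14550577 0.18561091] [-3.60944282e-04  9.91924511e-01 -1.26827599e-01  6.28152347e-04]
```

View pics/w4c.png

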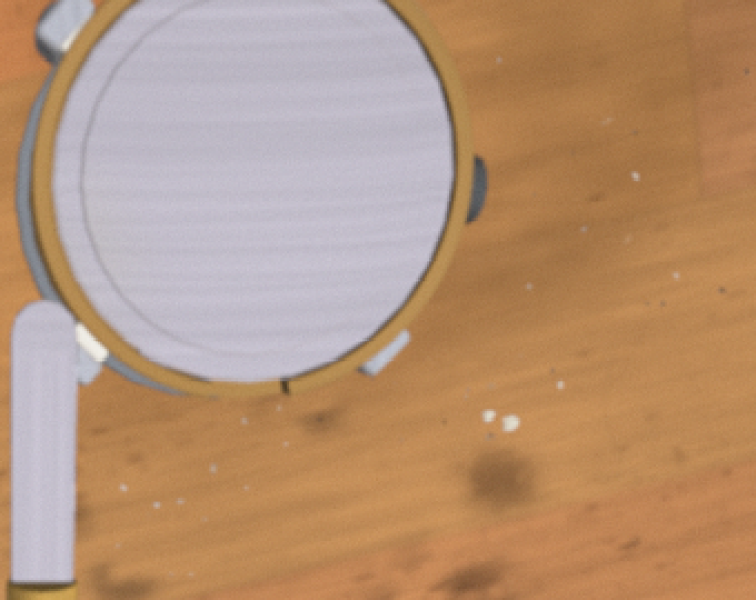

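```bash
python3 - <<'E'
from h import *
import json
from scipy.optimize import least_squares
np.set_printoptions(precision=4,suppress=True)
m=json.load(open("pics/w4.json"));s=756/340
f=lambda x,y:(300+x/s,y/(600/270))
P=np.array([onz("w",f(*p),.093,m) for p in [(35,180),(472,170),(62,290),(120,358),(180,388),(345,375),(400,333),(448,262),(450,85),(415,22),(55,95),(98,22)]])
r=least_squares(lambda v:np.hypot(*(P[:,:2]-v[:2]).T)-v[2],[.633,.066,.06]);print(r.x,r.fun*1e3)
c=r.x[:2]
for p in [(212,380),(286,380),(212,388),(288,390)]:
    q=onz("w",f(*p),.093,m)[:2]-c; print(q,np.linalg.norm(q),np.degrees(np.arctan2(*-q[::-1])))
T=[onz("w",f(44,300),z,m) for z in (.186,.19,.195)];print("tip",T)
for w,p in [("w1",(598,52))]:
    h=onz("w",p,.0925,json.load(open("pics/w1.json")))[:2]-c;print(h,np.linalg.norm(h),np.degrees(np.arctan2(*h[::-1])))
im=cv2.imread("pics/w4.png")[155:185,385:440];cv2.imwrite("pics/w4n.png",cv2.resize(im,(770,420),interpolation=2))
E
```

```text
[0.6302 0.0642 0.0583] [ 0.6743  1.2364  0.1572 -0.3175 -0.9123  0.1444  0.2008  0.3239 -0.9733
 -0.6797 -0.1163  0.262 ]
[-0.0484  0.0216] 0.052964953298355856 -24.0811805615429
[-0.0536  0.0011] 0.05357495286057703 -1.2169199840765814
[-0.0506  0.0221] 0.055180836029739624 -23.57424426856996
[-0.0565  0.0011] 0.05651198017691841 -1.109294996263515
tip [array([0.6181, 0.1259, 0.186 ]), array([0.6183, 0.1258, 0.19  ]), array([0.6184, 0.1258, 0.195 ])]
[ 0.0631 -0.0131] 0.0644715512070668 -11.72288157036072
```

View pics/w4n.png

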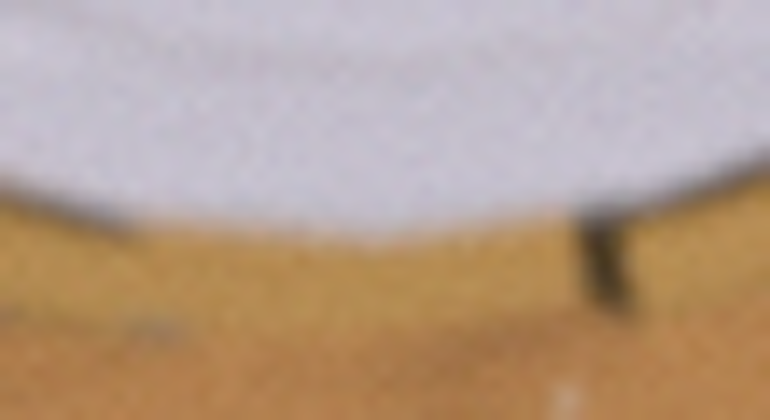

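```bash
python3 -m jog '[[-0.205,0.1,0,0,0],[-0.205,0.3,0.3,0,0],[-0.205,0.3,0.3,0,0],[-0.205,0.3,0.3,0,0],[-0.205,0.3,0.3,0,0],[-0.205,0.3,0.3,0,0]]'; python3 look.py w5; python3 - <<'E'
from h import *
m=camera_model("side");im=get_image("side")[:,:,::-1];cv2.imwrite("pics/side5.png",im)
sc=get_image("scene")[:,:,::-1];cv2.imwrite("pics/scene5.png",sc)
w=cv2.imread("pics/w5.png")
o=np.zeros((600,800,3),np.uint8)
o[:300,:400]=cv2.resize(w[0:150,220:420],(400,300),interpolation=2)
o[:300,400:]=cv2.resize(im[190:290,260:393],(400,300),interpolation=2)
o[300:,:400]=cv2.resize(sc[180:280,260:393],(400,300),interpolation=2)
o[300:,400:]=cv2.resize(w,(400,300))
cv2.imwrite("pics/c5.png",o)
E
```

```text
t: 6.3
tool_pos: [0.4883, 0.0976, 0.1258]
tool_rot: [-0.0, 0.992, -0.127, 0.001]
ft_force: [0.6, -0.4, -1.0]
grip_width: 0.0197
finger_force: 59.9
6.3 [0.48826486 0.09761034 0.1257549 ] [-3.85262926e-04  9.91907624e-01 -1.26958516e-01  8.07527198e-04]
```

View pics/c5.png

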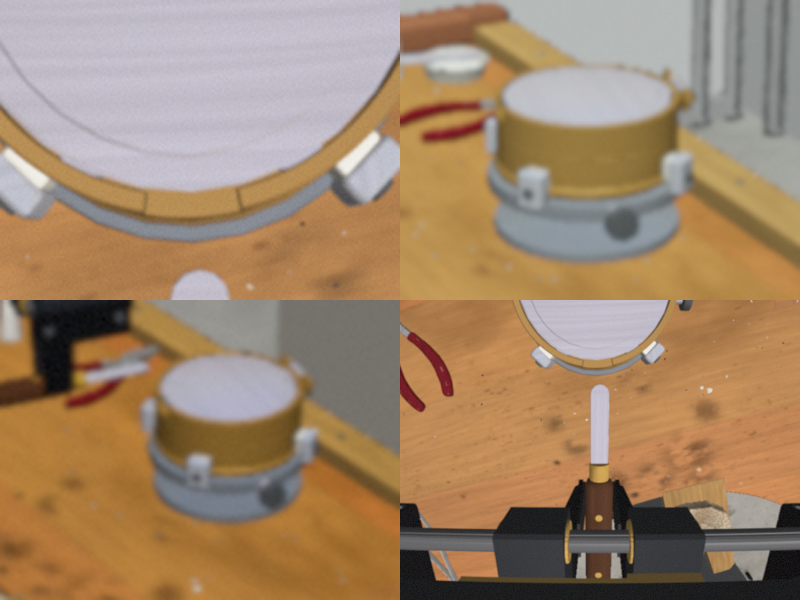

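```bash
python3 - <<'E'
from h import *
import json
np.set_printoptions(precision=4,suppress=True)
m=json.load(open("pics/w5.json"))
t=onz("w",(320,135),.1265,m);n=onz("w",(316.5,109),.083,m);e=onz("w",(316.5,95.5),.093,m)
a=np.radians(-14.55);x=np.array([np.cos(a),np.sin(a)]);y=np.array([np.sin(a),-np.cos(a)])
tcp=np.array([.4883,.0976])
for nm,p in [("tip",t),("notch",n),("cover",e)]: print(nm,p,(p[:2]-tcp)@x,(p[:2]-tcp)@y)
for p,z in [((293,105),.093),((340,105),.093)]: q=onz("w",p,z,m);print((q[:2]-tcp)@x,(q[:2]-tcp)@y)
E
```

```text
tip [0.5625 0.0779 0.1265] 0.07681758314565111 0.0004259768948685662
notch [0.5736 0.0767 0.083 ] 0.08786150600915031 -0.0012120331800508574
cover [0.5792 0.0752 0.093 ] 0.09363933969318906 -0.001145854664968849
0.08941633523172378 -0.01213927847438072
0.08940798933018637 0.009834608636909263
```

```bash
python3 -m jog '[[0.04,-0.008,0.05,0,0],[0.0725,-0.008,0.1,0,0],[0.0725,-0.008,0.15,0,0],[0.0725,-0.008,0.175,0,0],[0.0725,-0.008,0.175,0,0],[0.0725,-0.008,0.175,0,0],[0.0725,-0.008,0.175,0,0]]'; for i in 1 2 3; do python3 -c "
from station import *
print(state()['ft_force'],state()['tool_pos'])"; done;  python3 -m jog '[[0,0,0.004,0,0],[0,0,0.008,0,0],[0,0,0.008,0,0]]'; python3 -m jog '[[0,0,0.004,0,0],[0,0,0.006,0,0],[0,0,0.006,0,0]]'
```

```text
t: 7.03
tool_pos: [0.5022, 0.0951, 0.0902]
tool_rot: [-0.0, 0.992, -0.127, 0.0]
ft_force: [0.6, -0.3, -0.9]
grip_width: 0.0189
finger_force: 59.9
[ 0.56424025 -0.30608244 -0.86827504] [0.50221971 0.09511898 0.09019662]
[ 0.56424025 -0.30608244 -0.86827504] [0.50221971 0.09511898 0.09019662]
[ 0.56424025 -0.30608244 -0.86827504] [0.50221971 0.09511898 0.09019662]
t: 7.28
tool_pos: [0.5021, 0.0949, 0.0883]
tool_rot: [-0.0, 0.992, -0.127, 0.0]
ft_force: [-0.4, -0.0, -2.0]
grip_width: 0.0196
finger_force: 59.9
t: 7.53
tool_pos: [0.5019, 0.0949, 0.0868]
tool_rot: [0.0, 0.992, -0.127, -0.0]
ft_force: [0.5, -0.1, -1.1]
grip_width: 0.0194
finger_force: 59.9
```

```bash
for i in 1; do python3 -m jog '[[0,0,0.004,0,0],[0,0,0.004,0,0],[0,0,0.004,0,0]]' | grep -E 'pos|ft'; done; python3 -m jog '[[0,0,0.004,0,0],[0,0,0.004,0,0],[0,0,0.004,0,0]]'| grep -E 'pos|ft'; python3 -m jog '[[0,0,0.004,0,0],[0,0,0.004,0,0],[0,0,0.004,0,0]]'| grep -E 'pos|ft'
```

```text
tool_pos: [0.502, 0.0949, 0.086]
ft_force: [-0.8, -0.0, -0.5]
tool_pos: [0.502, 0.0949, 0.0852]
ft_force: [0.3, -0.2, -1.0]
tool_pos: [0.502, 0.0949, 0.0844]
ft_force: [1.0, 0.6, -0.0]
```

```bash
python3 -m jog '[[0,0,0.004,0,0],[0,0,0.004,0,0],[0,0,0.004,0,0]]'| grep -E 'pos|ft';python3 -m jog '[[0,0,0,0,0],[0,0,0,0,0]]'| grep -E 'pos|ft'; python3 -m jog '[[0,0,0.003,0,0],[0,0,0.003,0,0],[0,0,0.003,0,0]]'| grep -E 'pos|ft'
```

```text
tool_pos: [0.5021, 0.0949, 0.0837]
ft_force: [0.1, 0.8, -0.3]
tool_pos: [0.5021, 0.0949, 0.0837]
ft_force: [0.7, -0.1, -0.8]
tool_pos: [0.5021, 0.0949, 0.0833]
ft_force: [-1.1, 1.2, 0.8]
```

```bash
python3 -m jog '[[0,0,0.003,0,0],[0,0,0.003,0,0],[0,0,0.003,0,0]]'| grep -E 'pos|ft';python3 -m jog '[[0,0,0.003,0,0],[0,0,0.003,0,0],[0,0,0.003,0,0]]'| grep -E 'pos|ft'
```

```text
tool_pos: [0.5021, 0.095, 0.0827]
ft_force: [-1.5, 0.4, 2.7]
tool_pos: [0.5021, 0.095, 0.0822]
ft_force: [-3.0, 0.5, 4.8]
```

```bash
python3 -m jog '[[0,0,-0.0115,0,0],[0,0,-0.0115,0,0],[0,0,-0.0115,0,0],[0.01,0,-0.0115,0,0],[0.02,0,-0.0115,0,0],[0.02,0,-0.0115,0,0]]'| grep -E 'pos|ft'; python3 -m jog '[[0.01,0,0,0,0],[0.02,0,0,0,0],[0.02,0,0,0,0],[0.02,0,0,0,0]]'| grep -E 'pos|ft'; python3 look.py w6; python3 -c "
import cv2
w=cv2.imread('pics/w6.png');cv2.imwrite('pics/w6c.png',cv2.resize(w[20:170,220:420],(600,450),interpolation=2))"
```

```text
tool_pos: [0.5061, 0.0938, 0.0839]
ft_force: [0.1, -0.6, -1.0]
tool_pos: [0.5099, 0.0929, 0.0841]
ft_force: [0.4, 0.0, -0.6]
10.2833 [0.50985948 0.0928531  0.08407878] [ 2.66746381e-05  9.91897181e-01 -1.27043213e-01 -6.70942101e-05]
```

View pics/w6c.png

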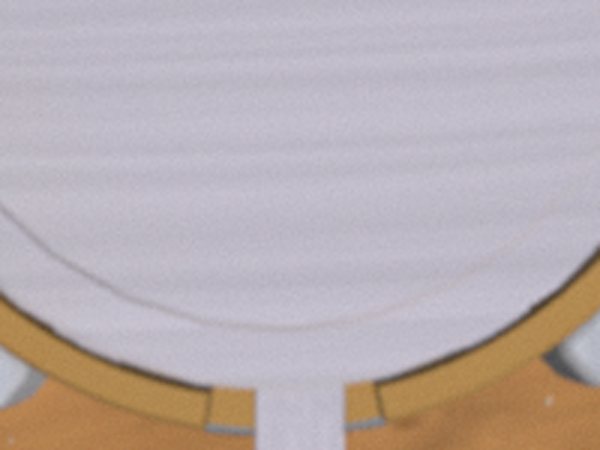

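```bash
python3 -m jog '[[0,0,-0.01,0,0],[0,0,-0.02,0,0],[0,0,-0.03,0,0],[0,0,-0.04,0,0]]'| grep -E 'pos|ft|rot'; python3 -m jog '[[0,0,-0.01,0,0],[0,0,-0.02,0,0],[0,0,-0.03,0,0],[0,0,-0.04,0,0],[0,0,-0.04,0,0]]'| grep -E 'pos|ft|rot'
```

```text
tool_pos: [0.5093, 0.0925, 0.0912]
tool_rot: [0.0, 0.992, -0.127, -0.0]
ft_force: [3.9, -1.6, -8.0]
tool_pos: [0.5094, 0.0929, 0.1002]
tool_rot: [0.0, 0.992, -0.127, -0.0]
ft_force: [2.4, -2.0, -8.7]
```

```bash
python3 -m jog '[[0.006,0,-0.03,0,0],[0.014,0,-0.06,0,0],[0.0225,0,-0.092,0,0],[0.034,0,-0.125,0,0],[0.048,0,-0.16,0,0],[0.065,0,-0.193,0,0],[0.065,0,-0.193,0,0]]'| grep -E 'pos|ft|rot'; python3 look.py w7 case_knife;  python3 - <<'E'
from h import *
im=get_image("side")[:,:,::-1];sc=get_image("scene")[:,:,::-1];w=cv2.imread("pics/w7.png")
o=np.zeros((600,800,3),np.uint8)
o[:300,:400]=cv2.resize(w[0:225,170:470],(400,300),interpolation=2)
o[:300,400:]=cv2.resize(im[160:280,240:400],(400,300),interpolation=2)
o[300:,:400]=cv2.resize(sc[140:260,240:400],(400,300),interpolation=2)
cv2.imwrite("pics/c7.png",o)
E
```

```text
tool_pos: [0.5259, 0.0897, 0.1432]
tool_rot: [-0.001, 0.992, -0.127, 0.004]
ft_force: [0.0, -0.1, 0.2]
case_knife [([296.0, 150.0, 344.0, 442.0], 0.86)]
11.6667 [0.52587836 0.08970906 0.14324006] [-7.45405658e-04  9.91892287e-01 -1.27009699e-01  4.20377278e-03]
```

View pics/c7.png

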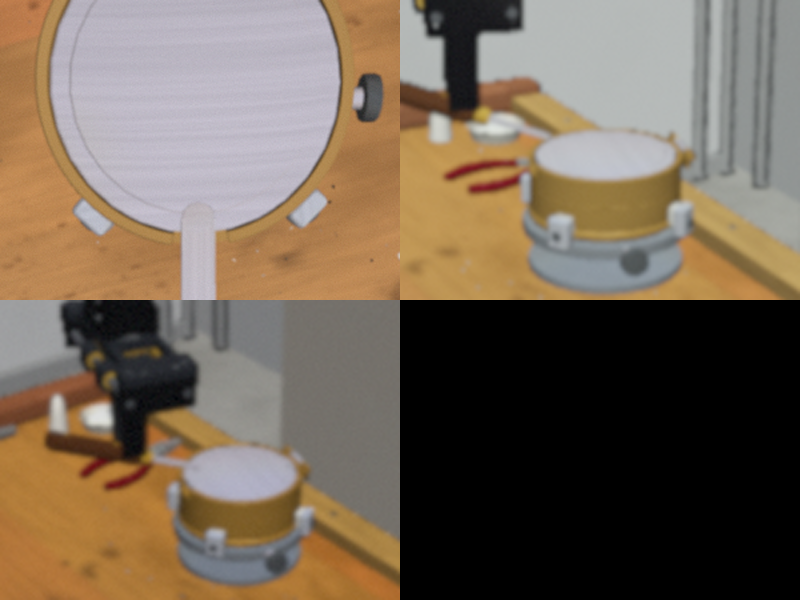

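```bash
python3 -m jog '[[-0.15,-0.05,-0.1,0,0],[-0.308,-0.2,-0.1,0,0],[-0.308,-0.4,0,0,0],[-0.308,-0.671,0.2,0,0],[-0.308,-0.671,0.4,0,0],[-0.308,-0.671,0.49,0,0],[-0.308,-0.671,0.49,0,0],[-0.308,-0.671,0.49,0,0]]'; python3 -m jog '[[0,0,0.04,0,0],[0,0,0.08,0,0],[0,0,0.11,0,0],[0,0,0.14,0,0],[0,0,0.165,0,0],[0,0,0.175,0,0],[0,0,0.175,0,0]]' 40
```

```text
t: 12.53
tool_pos: [0.4942, 0.2345, 0.0382]
tool_rot: [0.002, 0.992, -0.127, -0.003]
ft_force: [0.2, 0.6, -0.6]
grip_width: 0.019
finger_force: 60.0
t: 13.12
tool_pos: [0.4978, 0.2353, 0.0096]
tool_rot: [-0.0, 0.992, -0.127, 0.0]
ft_force: [-10.4, -2.2, 22.1]
grip_width: 0.0197
finger_force: 40.0
```

```bash
python3 -m jog '[[0,0,0,0,0.35],[0,0,0,0,0.35],[0,0,0,0,0.35],[0,0,0,0,0.35],[0,0,0,0,0.35]]' 60; python3 look.py w8 case_knife; python3 -m jog '[[0.012,0,0.02,0,0.35],[0.012,0,0.04,0,0.35],[0.012,0,0.04,0,0.35],[0.012,0,0.04,0,0.35]]'
```

```text
t: 13.53
tool_pos: [0.4963, 0.2347, 0.0052]
tool_rot: [0.0, 0.992, -0.127, -0.0]
ft_force: [0.7, -0.3, 0.1]
grip_width: 0.0334
finger_force: 0.0
case_knife [([293.0, 142.0, 342.0, 448.0], 0.6)]
13.5333 [0.49629345 0.23470838 0.00523101] [ 2.13941647e-04  9.91890416e-01 -1.27095593e-01 -2.60334980e-04]
t: 13.97
tool_pos: [0.4997, 0.2345, -0.0001]
tool_rot: [0.0, 0.992, -0.127, 0.0]
ft_force: [-5.2, -3.0, 15.6]
grip_width: 0.0331
finger_force: 7.6
```

```bash
python3 -m jog '[[0,0,-0.012,0,0.35],[0,0,-0.012,0,0],[0,0,-0.012,0,0],[0,0,-0.012,0,0],[0,0,-0.012,0,0],[0,0,-0.012,0,0],[0,0,-0.012,0,0]]' 60; python3 look.py w9 case_knife; python3 - <<'E'
from h import *
import json
for n in ("w3","w8","w9"):
    w=cv2.imread(f"pics/{n}.png").astype(int); col=w[60:300,312:328].mean(1)
    # blade: bluish-white -> B high
    r=np.where(col[:,0]>150)[0]+60; print(n,r.min() if len(r) else None,r.max() if len(r) else None)
    y=200; row=np.where(w[y,280:360,0]>150)[0]+280; print(row.min(),row.max()); 
m=json.load(open("pics/w9.json"));print(onz("w",(319,np.where(cv2.imread("pics/w9.png")[60:300,312:328,0].mean(1)>150)[0].min()+60),.008,m))
E
```

```text
t: 14.55
tool_pos: [0.499, 0.2344, 0.0]
tool_rot: [-0.0, 0.992, -0.127, 0.0]
ft_force: [0.8, 0.3, 0.9]
grip_width: 0.0194
finger_force: 60.3
case_knife [([295.0, 149.0, 341.0, 443.0], 0.91)]
14.55 [4.98995244e-01 2.34444874e-01 6.58812995e-06] [-5.64169346e-05  9.91901085e-01 -1.27012647e-01  1.45270600e-04]
w3 136 261
305 333
w8 142 267
302 330
w9 150 278
304 333
[0.56818877 0.2164456  0.008     ]
```

```bash
python3 -m jog '[[0,0,-0.1,0,0],[0,0,-0.25,0,0],[0,0.15,-0.387,0,0],[0.05,0.35,-0.387,0,0],[0.1,0.5,-0.387,0,0],[0.152,0.669,-0.387,0,0],[0.152,0.669,-0.387,0,0],[0.152,0.669,-0.387,0,0],[0.152,0.669,-0.387,0,0]]'; python3 look.py w10; python3 - <<'E'
from h import *
w=cv2.imread("pics/w10.png");cv2.imwrite("pics/w10c.png",cv2.resize(w[20:180,220:420],(750,600),interpolation=2))
E
```

```text
t: 15.4
tool_pos: [0.494, 0.0974, 0.077]
tool_rot: [-0.0, 0.992, -0.127, -0.001]
ft_force: [-0.1, 0.9, -1.4]
grip_width: 0.0194
finger_force: 60.0
15.4 [0.49404017 0.09741865 0.0769978 ] [-9.57072747e-05  9.91858029e-01 -1.27346886e-01 -6.41428265e-04]
```

```bash
python3 -m jog '[[0.02,0,-0.002,0,0],[0.04,0,-0.002,0,0],[0.06,0,-0.002,0,0],[0.08,0,-0.002,0,0],[0.095,0,-0.002,0,0],[0.095,0,-0.002,0,0],[0.095,0,-0.002,0,0]]'|grep -E 'pos|ft'; python3 - <<'E'
from h import *
im=get_image("wrist").astype(int)
for y in range(60,200,6):
    r=im[y,285:355]; print(y,''.join('#' if p[2]>150 else ('o' if p[0]-p[2]>60 else '.') for p in r))
E
```

```text
tool_pos: [0.5131, 0.0925, 0.0779]
ft_force: [-0.3, 0.9, -0.7]
60 ######################################################################
66 ######################################################################
72 ######################################################################
78 ######################################################################
84 ######################################################################
90 ######################################################################
96 ######################################################################
102 ######################################################################
108 ######################################################################
114 ######################################################################
120 ######################################################################
126 ######################################################################
132 ######################################################################
138 ######################################################################
144 ######################################################################
150 ######################################################################
156 #############################################################.........
162 oooooooooooooooooo.##############################.oooooooooooooooooooo
168 oooooooooooooooooo.##############################.ooooooooooooo..ooooo
174 oooooooooooooooooo.##############################.oooooooooooooooooooo
180 oooooooooooooooooo.##############################.oooooooooooooooooooo
186 oooooooooooooooooo.##############################.oooooooooooooooooooo
192 oooooooooooooooooo.##############################.oooooooooooooooooooo
198 oooooooooooooooooo.##############################.oooooooooooooooooooo
```

```bash
python3 -m jog '[[0.02,0,0,0,0],[0.04,0,0,0,0],[0.06,0,0,0,0],[0.075,0,0,0,0],[0.075,0,0,0,0]]'|grep -E 'pos|ft';python3 -m jog '[[0,0,-0.01,0,0],[0,0,-0.02,0,0],[0,0,-0.03,0,0],[0,0,-0.04,0,0],[0,0,-0.045,0,0]]'| grep -E 'pos|ft|rot'
```

```text
tool_pos: [0.5282, 0.0885, 0.0781]
ft_force: [0.7, 0.9, -0.8]
tool_pos: [0.527, 0.0887, 0.0873]
tool_rot: [0.0, 0.992, -0.127, -0.001]
ft_force: [0.3, -1.1, -2.5]
```

```bash
python3 -m jog '[[0,0,0,0,0],[0,0,0,0,0]]'| grep -E 'pos|ft|rot'; python3 look.py w11; python3 - <<'E'
from h import *
w=cv2.imread("pics/w11.png");w6=cv2.imread("pics/w6.png")
im=w[:,:,::-1].astype(int)
for y in range(120,220,5):
    r=im[y,230:420:3]; print(y,''.join('#' if p[2]>150 else ('o' if p[0]-p[2]>60 else '.') for p in r))
E
```

```text
tool_pos: [0.5273, 0.0888, 0.0872]
tool_rot: [-0.0, 0.992, -0.127, -0.0]
ft_force: [-0.3, 0.1, -2.3]
17.0833 [0.52728655 0.08881194 0.08722121] [-4.64480050e-05  9.91906444e-01 -1.26970832e-01 -1.13072559e-04]
120 ################################################################
125 ################################################################
130 ################################################################
135 ################################################################
140 ################################################################
145 ################################################################
150 ################################################################
155 ##############################################################.o
160 #############################################################ooo
165 ###########################################################ooooo
170 #########################################################ooooo##
175 oo####################################################oooooo####
180 ooooo##############################################.ooooooo.####
185 #.oooooo########################################.oooooooooooo.#.
190 oooooooooooo.###############################oooooooooooooooooooo
195 oooooooooooooooooo.##################..ooooooooooooooooooooooooo
200 ooooooooooooooooooooooooo##########ooooooooooooooooooooooooooooo
205 ooooooooooooooooooooooooo##########ooooooooooooooooooooooooooooo
210 ooooooooooooooooooooooooo##########ooooo.oooooooooooooo..ooooooo
215 ooooooooooooooooooooooooo##########ooooooooooooooooooooooooooooo
```

```bash
python3 -m jog '[[0,0,-0.01,0,0],[0,0,-0.02,0,0],[0,0,-0.03,0,0],[0,0,-0.04,0,0],[0,0,-0.04,0,0]]'| grep -E 'pos|ft'; python3 look.py w12; python3 - <<'E'
from h import *
import json
a=np.radians(-14.55);x=np.array([np.cos(a),np.sin(a),0]);N=np.array([.5737,.0767,0])
def edge(th): # top front edge of cover
    s=.117;c=N+.1225*x
    return c-x*s*np.cos(th)+np.array([0,0,.0925+s*np.sin(th)])
for n in("w6","w11","w12"):
    m=json.load(open(f"pics/{n}.json"));im=cv2.imread(f"pics/{n}.png")[:,:,::-1].astype(int)
    col=im[100:260,296:302].mean(1);r=np.where(col[:,0]-col[:,2]>50)[0]
    col2=im[100:260,334:338].mean(1);r2=np.where(col2[:,0]-col2[:,2]>50)[0]
    print(n,"measured",r.min()+100,r2.min()+100,[(t,proj("w",edge(t),m)[0].round(1).tolist()) for t in(0,.06,.1,.15)])
E
```

```text
tool_pos: [0.5278, 0.0887, 0.0957]
ft_force: [0.0, 0.5, -0.7]
17.55 [0.52784682 0.0887275  0.09566179] [-8.28525579e-05  9.91900540e-01 -1.27016237e-01  4.33255709e-04]
w6 measured 150 148 [(0, [317.8, 150.5]), (0.06, [317.8, 151.2]), (0.1, [317.8, 151.1]), (0.15, [317.7, 150.2])]
w11 measured 198 197 [(0, [319.1, 195.3]), (0.06, [319.1, 198.0]), (0.1, [319.1, 199.2]), (0.15, [319.1, 200.2])]
w12 measured 197 196 [(0, [319.2, 193.1]), (0.06, [319.2, 195.5]), (0.1, [319.2, 196.6]), (0.15, [319.2, 197.4])]
```

```bash
python3 - <<'E'
from h import *
im=get_image("side")[:,:,::-1];sc=get_image("scene")[:,:,::-1];w=cv2.imread("pics/w12.png")
cv2.imwrite("pics/side12.png",im);cv2.imwrite("pics/scene12.png",sc)
o=np.zeros((600,800,3),np.uint8)
o[:300,:400]=cv2.resize(w[60:240,200:440],(400,300),interpolation=2)
o[:300,400:]=cv2.resize(im[185:260,265:365],(400,300),interpolation=2)
o[300:,:400]=cv2.resize(sc[175:250,275:375],(400,300),interpolation=2)
o[300:,400:]=cv2.resize(cv2.imread("pics/side5.png")[185:260,265:365],(400,300),interpolation=2)
cv2.imwrite("pics/c12.png",o)
E
```

```text
(no output)
```

View pics/c12.png

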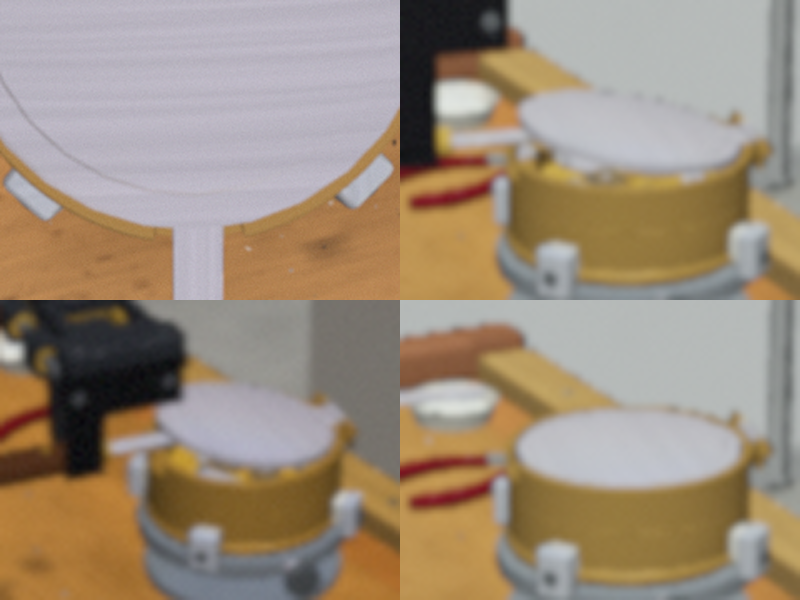

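```bash
python3 -m jog '[[0.008,0,-0.04,0,0],[0.018,0,-0.08,0,0],[0.03,0,-0.12,0,0],[0.042,0,-0.158,0,0],[0.068,0,-0.2,0,0],[0.097,0,-0.242,0,0],[0.127,0,-0.281,0,0],[0.165,0,-0.315,0,0],[0.204,0,-0.347,0,0],[0.244,0,-0.374,0,0],[0.244,0,-0.374,0,0]]'; python3 -m jog '[[0.045,0,-0.022,0,0],[0.09,0,-0.041,0,0],[0.14,0,-0.054,0,0],[0.19,0,-0.062,0,0],[0.239,0,-0.066,0,0],[0.239,0,-0.066,0,0]]'
```

```text
t: 18.62
tool_pos: [0.5773, 0.0758, 0.1716]
tool_rot: [-0.0, 0.992, -0.127, 0.002]
ft_force: [-0.6, -0.2, -0.5]
grip_width: 0.0193
finger_force: 60.0
t: 19.12
tool_pos: [0.623, 0.0636, 0.1832]
tool_rot: [0.0, 0.992, -0.127, 0.001]
ft_force: [-0.0, -0.6, -0.1]
grip_width: 0.0193
finger_force: 60.0
```

```bash
python3 -m jog '[[0.03,0,0.001,0,0],[0.055,0,0.003,0,0],[0.072,0,0.004,0,0],[0.072,0,0.004,0,0]]'; python3 - <<'E'
from h import *
for c in ("side","scene"):
    im=get_image(c)[:,:,::-1];cv2.imwrite(f"pics/{c}13.png",im)
a=np.radians(-14.55);x=np.array([np.cos(a),np.sin(a),0]);y=np.array([-np.sin(a),np.cos(a),0]);N=np.array([.5737,.0767,0]);c=N+.1225*x
for n in ("side","scene"):
    im=cv2.imread(f"pics/{n}13.png")[:,:,::-1].astype(int)
    for th in (1.3,1.5,1.6,1.7,1.75): print(n,th,proj(n,[c-x*.117*np.cos(th)+np.array([0,0,.0925+.117*np.sin(th)])])[0].round(1))
    u,v=proj(n,[c+np.array([0,0,.15])])[0].astype(int); print(u,v)
    for r in range(v-60,v+30,4): print(r,''.join('o' if p[0]-p[2]>60 else ('#' if p.min()>150 and p[2]>=p[0] else ('x' if p.max()<60 else '.')) for p in im[r,u-50:u+50:2]))
print([recognise("side","back_cover")[:2],recognise("side","clock")[:2]])
E
```

```text
t: 19.45
tool_pos: [0.6348, 0.0607, 0.1818]
tool_rot: [0.0, 0.992, -0.127, -0.001]
ft_force: [-1.2, -0.1, -0.2]
grip_width: 0.0197
finger_force: 60.0
side 1.3 [338.4 164.3]
side 1.5 [350.1 161.6]
side 1.6 [356.  161.1]
side 1.7 [361.9 161.2]
side 1.75 [364.8 161.5]
353 191
131 ...xoo.xxxxxxxxxxxxxxxxxx..#...###................
135 ##..o.xxxxxxxxxxxxxxxxx...##...###................
139 ####...x..xxxxxxxxxxxxx...##...###................
143 ######.xxxxxxxxxxxxxxxxxx.##...###................
147 ######.xxxxxxx..############...###................
151 #######xxxxxxx.#############...###................
155 #######xxxxxxx.#############...###................
159 #######xxxxxxx.#############...##.................
163 #######xxxxxxx.############...###.................
167 #######.xxxxxx.##########......##.................
171 .........xxxxxoo.##############.#.................
175 .........xxxxx...#######........##................
179 ....#####.....#########.........##................
183 #######################.........##................
187 ######################..........##................
1
[... 1247 characters left out ...]
xxx..##............................
175 o............xxxxx................................
179 ..................................................
183 oo................................................
187 oooooo............................................
191 ooooooooo.........................................
195 ...ooooooooo......................................
199 .ooooooooooooooooooo..............................
203 oooooooooooooooooooooooo..........................
207 ooooooo...oooooooo...oooooo.......................
211 oo...oo.###.o......##ooooo........................
[[{'rect': [347.8, 160.7, 368.7, 221.5], 'score': 0.67}], [{'rect': [287.0, 161.1, 369.7, 279.1], 'score': 0.82}]]
```

```bash
cat > cov.py <<'E'
from h import *
a=np.radians(-14.55);x=np.array([np.cos(a),np.sin(a),0]);y=np.array([-np.sin(a),np.cos(a),0]);N=np.array([.5737,.0767,0]);c=N+.1225*x+np.array([0,0,.0925])
for n in ("side","scene"):
    get_image(n); print(n,[(np.round(d['rect'],1),round(d['score'],2)) for d in recognise(n,"back_cover")[:2]])
    for th in (1.2,1.4,1.5,1.6,1.65,1.7,1.75):
        P=[]
        for off in (0,-.0048):
            for t in np.linspace(0,6.28,60):
                s=.0625+.0545*np.cos(t); l=.0545*np.sin(t)
                al=-x*np.cos(th)+np.array([0,0,np.sin(th)]); nn=np.array([0,0,np.cos(th)])+x*np.sin(th)
                P.append(c+al*s+y*l+nn*off)
        q=proj(n,P); print(th,q.min(0).round(1),q.max(0).round(1))
E
python3 cov.py
```

```text
side [(array([343.9, 155.7, 368.3, 222. ]), 0.55)]
1.2 [328.2 165.5] [354.6 218.3]
1.4 [337.7 161.7] [357.4 217.5]
1.5 [341.6 160.7] [359.8 217.1]
1.6 [344.7 160.2] [363.  216.8]
1.65 [345.9 160.1] [365.  216.7]
1.7 [346.9 160.2] [367.2 216.7]
1.75 [347.7 160.3] [369.5 216.7]
scene [(array([352. , 160.2, 379.8, 204.2]), 0.67)]
1.2 [337.9 164.4] [363.3 205.3]
1.4 [344.2 160.6] [366.2 204.5]
1.5 [346.9 159.4] [368.3 204.1]
1.6 [349.2 158.6] [370.8 203.8]
1.65 [350.2 158.3] [372.2 203.7]
1.7 [351.1 158.2] [373.7 203.6]
1.75 [351.9 158.1] [375.3 203.5]
```

```bash
python3 -m jog '[[0.01,0,0,0,0],[0.015,0,0,0,0],[0.015,0,0,0,0],[0.015,0,0,0,0]]' | grep -E 'pos|ft'
```

```text
tool_pos: [0.6353, 0.0607, 0.1818]
ft_force: [-10.3, 2.0, 2.4]
```

```bash
python3 -m jog '[[-0.1,0,0,0,0],[-0.3,0,0,0,0],[-0.5,0,0,0,0],[-0.7,-0.1,0,0,0],[-0.87,-0.3,0.1,0,0],[-0.87,-0.5,0.3,0,0],[-0.87,-0.67,0.5,0,0],[-0.87,-0.67,0.7,0,0],[-0.87,-0.67,0.8,0,0],[-0.87,-0.67,0.8,0,0],[-0.87,-0.67,0.8,0,0]]'; python3 -m jog '[[0,0,0.03,0,0],[0,0,0.06,0,0],[0,0,0.08,0,0],[0,0,0.09,0,0],[0,0,0.095,0,0],[0,0,0.095,0,0]]'
```

```text
t: 21.1
tool_pos: [0.5004, 0.2329, 0.0185]
tool_rot: [0.002, 0.992, -0.126, -0.003]
ft_force: [-0.5, -0.9, -0.8]
grip_width: 0.0194
finger_force: 60.0
t: 21.6
tool_pos: [0.5036, 0.2333, 0.0038]
tool_rot: [-0.0, 0.992, -0.127, 0.0]
ft_force: [-0.4, -0.0, -0.2]
grip_width: 0.0197
finger_force: 60.0
```

```bash
python3 -m jog '[[0,0,0.008,0,0],[0,0,0.015,0,0],[0,0,0.018,0,0],[0,0,0.018,0,0],[0,0,0.01,0,0.35],[0,0,0.01,0,0.35],[0,0,0.01,0,0.35],[0,0,0.01,0,0.35],[0,0,0.01,0,0.35]]'; python3 -m jog '[[0,0,-0.05,0,0.4],[0,0,-0.15,0,0.4],[0,0,-0.3,0,0.4],[0,0,-0.5,0,0.4],[0,0,-0.6,0,0.4],[0,0,-0.6,0,0.4],[0,0,-0.6,0,0.4]]'; python3 look.py w14 case_knife; python3 cov.py | grep '('; python3 - <<'E'
from h import *
import json
m=json.load(open("pics/w14.json"));im=cv2.imread("pics/w14.png")[:,:,::-1].astype(int)
for r in range(60,400,10): print(r,''.join('o' if p[0]-p[2]>75 and p[0]>130 else ('#' if p[2]>150 else ('x' if p.max()<60 else '.')) for p in im[r,220:420:3]))
print([recognise("scene",n)[:1] for n in("graver","flux_jar","felt_block","case_knife")])
E
```

```text
t: 22.35
tool_pos: [0.5031, 0.2335, 0.001]
tool_rot: [-0.0, 0.992, -0.127, -0.0]
ft_force: [0.7, -0.7, -1.0]
grip_width: 0.0331
finger_force: 0.0
t: 22.93
tool_pos: [0.5044, 0.234, 0.1238]
tool_rot: [-0.001, 0.992, -0.127, 0.002]
ft_force: [0.3, 0.7, 0.6]
grip_width: 0.038
finger_force: 0.0
case_knife [([306.0, 139.0, 334.0, 352.0], 0.83)]
22.9333 [0.50443812 0.23397299 0.12378593] [-0.00101743  0.991904   -0.1269696   0.00203213]
side [(array([347.8, 159.8, 369.5, 223. ]), 0.7)]
scene [(array([352.6, 159.1, 378.2, 204.5]), 0.6)]
60 oooooooo.......oooooooooooooooooooooooooooooooooooooooooooooooooooo
70 oooooooooo.......oooooooooooooooooooooooooooooooooooooooooooooooooo
80 oooooooooooo......ooooooooooooooooooooooooooooooooooooooooooooooooo
90 ooooooooooooo......ooooooooooooooooo.oooooooooooooooooooooooooooooo
100 oooooooooooooo......ooooooooooooooooooooooooooooooooooooooooooooooo
110 oooooooooooooo....o.ooooooooooooooooooooooooooooooooooooooooooooooo
120 ooooooooooooooo.....ooooooooooooooooooooooooooooooooooooooooooooooo
130 oooooooooooooooooooooooooooooooooooooooooooooooooooooooooooo
[... 1355 characters left out ...]
.xxxxxxxxx.ooooooooo
330 oooooo.xxxxxxxxxxxxoooooooooo....o....oooooooooxxxxxxxxxxxx.ooooooo
340 xxxxxxxxxxxxxxxxxx.oooooooooo.........ooooooooooxxxxxxxxxxxxxxxxxxx
350 xxxxxxxxxxxxxxxxxxooooooooooooo.....oooooooooooo.xxxxxxxxxxxxxxxxxx
360 x..oo.xxxxxx.xxxx.oooooooooooooooooooooooooooooooxxxx.xxxxxxx....xx
370 .oo.xxxxxxxxxxxxxxxxxxxxxxxxxxxxxxxxxxxxxxxxxxxxxxxxxxxxxxxxxxx...x
380 oo...............................................................o.
390 oo...............................................................oo
[[], [{'rect': [407.7, 262.3, 425.3, 289.0], 'score': 0.92}], [{'rect': [428.0, 285.9, 462.6, 317.2], 'score': 0.89}], [{'rect': [225.3, 223.8, 282.4, 234.0], 'score': 0.66}]]
```

```bash
python3 -c "
from station import *
print(job_done())"
```

```text
the job is handed in; nothing more can be done
None
```

I handed the job in at about 23 s: the knife levered the back cover past its catches on the second try and swung it to its stop, and the knife now lies flat on the bench, clear of the clock. On the first try the knife turned in the grip and slid off, so I laid it down and gripped it again. I never came near the other tools; a last check found the flux jar and felt block unmoved but missed the graver, and no verdict came back.

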